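# Complete the tube rack, then gather the caps in the tote's blue corner and hold it

## Task

Get the rack ready for capping: put the spare tube from the yellow stand upright into the one empty pocket of the grey rack, fully down, and let go of it. Then lift the cap tote by its handle clear of the bench and tilt it until all four orange caps have slid together into its blue corner; finish while still holding the tote there, tilted, still and touching nothing else. Spill no cap, and leave the other tubes and everything else on the bench where they are.

Things in the scene. Friction and masses are not known exactly. Their poses are not given: they have to be found in the camera images.
- tote_handle (a point): centre of the grey bar handle of the tote, 86 mm above its underside. Tote: white open tray 180 (its x) by 130 mm (its y), walls 40 high, walls and floor 4 thick, about 0.3 kg, flat on the bench. The bar is rigid and spans the middle along the tote's y: 12 mm thick (x), 22 tall, 140 long, free space around and below it. Axes are the tote's, z up. Centre of mass about 50 mm below this point
- tote_corner (a point): the inner floor corner of the tote that is painted blue (blue skin on both walls and on a 46 mm square of the floor): inner floor level, where the two inner wall faces meet, at the tote's -x, +y end, i.e. (-86, +61, -82) mm from tote_handle in the tote's axes
- rack: grey rack block fixed to the bench, 56 mm (x) by 196 mm (y) by 40 mm high, origin at the centre of its underside, z up; four round pockets in a row along its y, 46 mm apart; three hold a tube, one is empty. Any of the four may be the empty one
- stand: small yellow block fixed to the bench, 54 x 54 x 40 mm, origin at the centre of its underside, with one pocket like the rack's (21 mm wide, 30 mm deep) in which the spare tube stands at the start
- spare_center (a point): centre (half-way up) of the spare tube, which stands upright in the yellow stand: pale blue rigid plastic sample tube with a white band, 18 mm diameter, 75 mm long, 20 g, flat-bottomed, z along it; in a pocket its bottom is 10 mm and its top 85 mm above the bench
- rack_hole0 (a point): centre of the mouth of the rack's pocket 0 (0 is at the rack's -y end, 3 at its +y end), on the rack's top face 40 mm above the bench; pocket 21 mm wide with a 2 mm chamfer, 30 mm deep
- rack_hole1 (a point): centre of the mouth of the rack's pocket 1 (0 is at the rack's -y end, 3 at its +y end), on the rack's top face 40 mm above the bench; pocket 21 mm wide with a 2 mm chamfer, 30 mm deep
- rack_hole2 (a point): centre of the mouth of the rack's pocket 2 (0 is at the rack's -y end, 3 at its +y end), on the rack's top face 40 mm above the bench; pocket 21 mm wide with a 2 mm chamfer, 30 mm deep
- rack_hole3 (a point): centre of the mouth of the rack's pocket 3 (0 is at the rack's -y end, 3 at its +y end), on the rack's top face 40 mm above the bench; pocket 21 mm wide with a 2 mm chamfer, 30 mm deep
- tube0_center (a point): centre of a tube already in the rack, the same kind as the spare; which pocket it stands in varies
- tube1_center (a point): centre of a tube already in the rack, the same kind as the spare; which pocket it stands in varies
- tube2_center (a point): centre of a tube already in the rack, the same kind as the spare; which pocket it stands in varies
- cap0_center (a point): centre of one of the four loose orange caps in the tote: smooth plastic disc, 20 mm diameter, 12 mm high, 12 g, slippery (it slides on the tote floor from a slope of about 6 to 8 degrees, and a tote tilt of 20 degrees or more, towards the corner, makes it run along the walls into the corner)
- cap1_center (a point): centre of one of the four loose orange caps in the tote: smooth plastic disc, 20 mm diameter, 12 mm high, 12 g, slippery (it slides on the tote floor from a slope of about 6 to 8 degrees, and a tote tilt of 20 degrees or more, towards the corner, makes it run along the walls into the corner)
- cap2_center (a point): centre of one of the four loose orange caps in the tote: smooth plastic disc, 20 mm diameter, 12 mm high, 12 g, slippery (it slides on the tote floor from a slope of about 6 to 8 degrees, and a tote tilt of 20 degrees or more, towards the corner, makes it run along the walls into the corner)
- cap3_center (a point): centre of one of the four loose orange caps in the tote: smooth plastic disc, 20 mm diameter, 12 mm high, 12 g, slippery (it slides on the tote floor from a slope of about 6 to 8 degrees, and a tote tilt of 20 degrees or more, towards the corner, makes it run along the walls into the corner)
- reagent: bystander: brown reagent bottle with a white cap, 64 mm wide, 150 mm tall; origin under its centre
- pipette: bystander: hand pipette lying on the bench beyond the tote, 265 mm long, up to 26 mm high; origin near the middle of its length, on the bench, x along it towards the tip
- beaker: bystander: clear open beaker, 68 mm wide, 85 mm tall; origin under its centre
- timer: bystander: flat white bench timer, 70 x 70 x 24 mm; origin under its centre
- marker: bystander: green marker pen lying, 125 mm long, 15 mm thick; origin under its middle
- tipbox: bystander, fixed: blue box of pipette tips, 85 x 120 x 61 mm; origin under its centre
Mind the look-alikes: they are no part of the job. What is shaped like the part that bears spare_center but pink is not meant. What is shaped like the part that bears tote_handle but pink is not meant.

How it is judged (in metres and radians):
On the way, in this order (a step that is already met when the one before it is completed fails the run):
1. the spare tube stands in the rack's empty pocket, fully down, and is released ((horizontal distance between spare_center and rack_hole0 below 0.006 m or horizontal distance between spare_center and rack_hole1 below 0.006 m or horizontal distance between spare_center and rack_hole2 below 0.006 m or horizontal distance between spare_center and rack_hole3 below 0.006 m) and height (world z) of spare_center between 0.042 and 0.052 m and angle between spare_center's own z axis and vertical below 0.12 rad and contact force between the fingers and spare below 0.1 N), for 0.2 s.
2. then the tote is lifted off the bench by the gripper (height (world z) of tote_handle above 0.105 m and contact force between the fingers and tote above 1 N), for 0.2 s.
At the end, for the whole second after the job is handed in: Spare tube in a rack pocket (within 6 mm, fully down, within 0.12 rad of upright), released. Tote held still by the fingers, touching nothing else, tilted over 0.22 rad, handle above 0.10 m, blue inner corner above 12 mm. All four caps at rest within 80 mm of that corner (all of step 1 and height (world z) of tote_corner above 0.012 m and height (world z) of tote_handle above 0.1 m and angle between tote_handle's own z axis and vertical above 0.22 rad and contact force between the fingers and tote above 1 N and contact force between tote and rack below 0.2 N and contact force between tote and stand below 0.2 N and contact force between tote and tipbox below 0.2 N and contact force between tote and reagent below 0.2 N and contact force between tote and pipette below 0.2 N and contact force between tote and beaker below 0.2 N and contact force between tote and timer below 0.2 N and contact force between tote and marker below 0.2 N and distance between each of cap0_center, cap1_center, cap2_center, cap3_center and tote_corner below 0.08 m and linear speed of each of cap0, cap1, cap2, cap3, tote below 0.03 m/s); the arm keeps its last pose, push and grip.
It fails at once if a tube of the rack is moved more than 15 mm (distance of any of tube0_center, tube1_center, tube2_center from where it was at the start of the episode above 0.015 m).
It fails at once if a bystander is moved more than 25 mm (distance of any of reagent, pipette, beaker, timer, marker from where it was at the start of the episode above 0.025 m).
It fails at once if a cap falls out onto the bench (distance between any of cap0_center, cap1_center, cap2_center, cap3_center and tote_handle above 0.16 m).
It also fails if it takes over 51 s, if anything falls off the work surface, if the arm or the gripper's body presses on something with over 40 N, if the wrist force passes 120 N, or if a joint passes its speed limit or range.

## Robot

A 6-joint arm with a two-finger parallel gripper is mounted at the origin on the work surface. World frame = base frame: x ahead of the robot, y to its left, z up, the work surface at z = 0. Lengths are in m, angles in degrees, forces in N, time in s.
With the tool pointing down it reaches from about 0.275 to 0.825 m from the base axis. Payload 4.9 kg.
Tool frame: the origin (TCP) lies midway between the tips of the shut fingers; the grasp point (between the pads) lies 19 mm behind it; x points along the fingers, y is the direction in which the jaws open and shut, and the axes are right-handed (so a half turn about x gives the same grasp; the last joint's range is limited). The gripper opens to 85 mm and grips with 20 to 120 N. Pads are 22 mm wide; open, the fingers measure 114 mm over their backs; the gripper's body (76 mm by 85 mm) begins 54 mm behind the grasp point. The pads swing forward as they close: fully open they stand 13 mm farther back than shut.
Start: joints at [-73.064, 18.69, -11.035, 60.275, 0, 82.311], TCP at [0.229, -0.5, 0.231] pointing down, gripper open.
Joint ranges: [-152.03, 152.03], [-55.5, 102.48], [-74.3, 77.21], [-110.64, 120.58], [-84.22, 78.4], [-180, 180]. Speed limits (degrees/s): [147.25, 147.25, 180, 180, 180, 180].

## Interface

Orientations are given as [roll, pitch, yaw] about the fixed x, y, z axes, in that order (R = Rz(yaw) Ry(pitch) Rx(roll)).
In Python, from bench import * gives the robot as it stands.
- The arm moves only by the shell command python3 -m crank 'ROWS' [FORCE]. ROWS is text: rows parted by semicolons, each of 7 numbers parted by spaces: the closure, from -1 (fully open) to 1 (shut), then the shift along the tool's x, y, z in m, then the turn, a rotation vector about the tool's x, y, z in degrees. A call has 1 to 10 rows; each row shifts and turns the commanded pose from where the row before left it, along the tool's axes as they then stand; what a row does not reach is not made up. A row lasts 1/10 s, in which the tool goes at most 50 mm and 8.59 degrees, less where a joint would pass 70% of its speed; a pose out of reach is approached as far as the arm can. A call with a gripper value outside its range is refused whole. The fingers move at their own pace and stop on an object; FORCE is the grip in N (left out, the last holds). Time passes only in rows, so rows that do not move let the fingers close. It gives the time, the measured TCP pose, the force and the opening at its end, in the units of the state.
- sense(): the state, without advancing time (a new reading comes with each control period).
- grab_frame(name): name is "scene" or "top"; returns a dict with "frame" (400x640x3 uint8, red, green, blue), "depth" (400x640 float32, m along the optical axis (not along the pixel's ray), 0 where there is no reading), "K" (3x3 intrinsics, pixels), "cam_to_world" (4x4, takes a point from camera to world coordinates). Camera axes: x right, y down, z forward; pixel columns grow to the right and rows downward; lengths in m; the calibration is good to about 2 mm. A picture is of the moment at which its call begins.
- close_job(): hands the job in, once; it reports no verdict.
The state is a dict: "time_s": time; "joint_pos": joint angles; "dq": joint speeds; "effort": joint torques, N m; "ee_pos": TCP position; "orientation": TCP orientation; "force": force on the tool from outside, world axes, zero at the start; "ft_torque": the same for the moment, N m; "grip_width": finger opening in m.
Only numpy, scipy, OpenCV 4.12 (cv2) and the standard library are available. Lean on these libraries where they do the work, as an engineer would, in place of code of your own. Each camera call takes 0.05 s, during which the arm holds its last target.

## Working session

There is one attempt and no reset: what is moved stays moved. The work goes in short steps, Python scripts to look and compute and a shell command to move; the robot and the scene stay as the last step left them, time stands still between calls to the robot, and variables do not carry over. Pictures are saved under pics/ and viewed, and the job is handed in when it is done.

```bash
ls; mkdir -p pics; python3 - <<'E'
from bench import *
import cv2,numpy as np
print(sense())
for n in("scene","top"):
    f=grab_frame(n); np.savez(f'{n}0.npz',**f); cv2.imwrite(f'pics/{n}0.png',f['frame'][...,::-1]); print(f['K'],f['cam_to_world'])
E
```

```text
pics
{'time_s': 0.0, 'joint_pos': array([-7.30615530e+01,  1.87316515e+01, -1.10924927e+01,  6.02753715e+01,
       -7.24205793e-04,  8.23111138e+01]), 'dq': array([ 0.04091741,  0.03358997,  0.06817794, -0.02633656, -0.01338713,
       -0.02176977]), 'effort': array([ 3.83358374e-04, -4.43401408e+01,  2.62437826e+01,  1.54559256e-02,
       -1.80714542e-04,  1.22876199e-05]), 'ee_pos': array([ 0.22902769, -0.49939531,  0.23050363]), 'orientation': array([-97.27193521,  89.90048168, 107.35539861]), 'force': array([ 0.47873742, -0.29582169,  0.202807  ]), 'ft_torque': array([-0.01831102, -0.01457037, -0.01644256]), 'grip_width': 0.08518918985451154}
[[419.26269321   0.         321.6900589 ]
 [  0.         419.26269321 198.94210719]
 [  0.           0.           1.        ]] [[-0.81001093  0.3888492  -0.43895169  1.02705442]
 [ 0.58633527  0.52471677 -0.61715741  0.73574294]
 [-0.00965585 -0.75727711 -0.65302232  0.85699707]
 [ 0.          0.          0.          1.        ]]
[[417.96733834   0.         316.4493755 ]
 [  0.         417.96733834 200.21707131]
 [  0.           0.           1.        ]] [[ 0.02842878 -0.98921102  0.14371276  0.33779832]
 [-0.99951527 -0.02995637 -0.00847648 -0.00718859]
 [ 0.01269014 -0.14340212 -0.98958314  1.17247338]
 [ 0.          0.          0.          1.        ]]
```

View pics/top0.png

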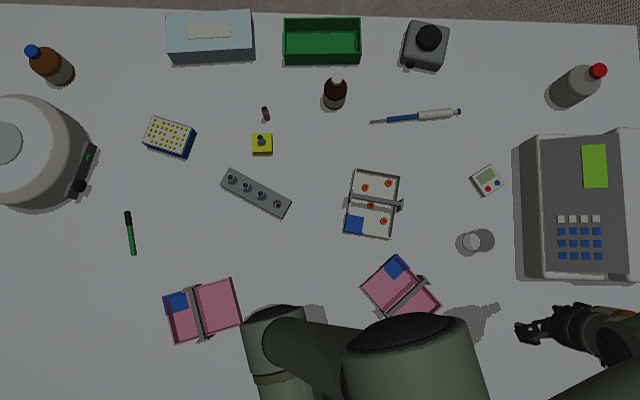

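View pics/scene0.png

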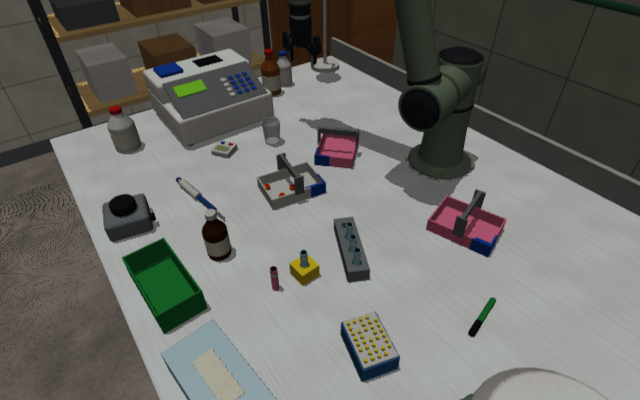

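The spare could be the pale-blue tube in the yellow stand at top (262,140), the pink tube at (265,113), or one of the rack tubes at (232,178), (247,187) and (261,196). The tote could be the white one at (373,204) or the pink ones at (202,310) and (400,287). I choose the tube in the yellow stand and the white tote. The empty pocket looks like the one at (277,204). Next is a close crop and measurements.

```bash
cat > h.py <<'E'
import numpy as np,cv2
def ray(f,u,v):
    d=np.linalg.inv(f['K'])@np.array([u,v,1.]); T=f['cam_to_world']; return T[:3,3],T[:3,:3]@d
def onz(f,u,v,z):
    o,d=ray(f,u,v); return o+d*(z-o[2])/d[2]
def proj(f,p):
    T=f['cam_to_world']; c=T[:3,:3].T@(np.array(p)-T[:3,3]); q=f['K']@c; return q[:2]/q[2]
def cloud(f):
    z=f['depth'];v,u=np.mgrid[:z.shape[0],:z.shape[1]];K=f['K']
    P=np.stack([(u-K[0,2])/K[0,0]*z,(v-K[1,2])/K[1,1]*z,z],-1);T=f['cam_to_world']
    return P@T[:3,:3].T+T[:3,3]
def cent(m):
    n,l,s,c=cv2.connectedComponentsWithStats(m.astype(np.uint8)); return [(s[i,4],c[i]) for i in range(1,n) if s[i,4]>4]
E
python3 - <<'E'
import numpy as np,cv2
from h import *
t=np.load('top0.npz');s=np.load('scene0.npz')
a=cv2.resize(t['frame'][100:250,200:420,::-1],None,fx=3.6,fy=3.6,interpolation=cv2.INTER_CUBIC);cv2.imwrite('pics/cropt.png',a)
b=cv2.resize(s['frame'][145:295,230:380,::-1],None,fx=4,fy=4,interpolation=cv2.INTER_CUBIC);cv2.imwrite('pics/crops.png',b)
hsv=cv2.cvtColor(t['frame'],cv2.COLOR_RGB2HSV)
P=cloud(t)
def show(n,m):
    for A,c in cent(m):
        u,v=c; print(n,A,c.round(1))
roi=np.zeros(hsv.shape[:2],bool);roi[100:250,215:420]=1
H,S,V=[hsv[...,i].astype(int) for i in range(3)]
show('yellow',roi&(H>22)&(H<35)&(S>120))
show('blue',roi&(H>105)&(H<125)&(S>150))
show('orange',roi&(H<14)&(S>150)&(V>120))
# depth heights
for (u,v) in [(255,193),(278,205),(262,141),(373,204),(355,198),(395,206),(232,178)]:
    print(u,v,P[v,u].round(3),hsv[v,u])
# tall parts
m=roi&(P[...,2]>0.06)
show('tall',m)
m=roi&(P[...,2]>0.03)
show('mid',m)
E
```

```text
yellow 353 [261.7 144. ]
blue 121 [402.3 117.4]
blue 5 [259.  135.8]
blue 318 [353.3 223.9]
orange 8 [389.8 183.2]
orange 12 [384.  220.5]
255 193 [0.517 0.152 0.04 ] [100   9  86]
278 205 [0.49  0.09  0.011] [30 55 14]
262 141 [0.655 0.136 0.072] [90 18 56]
373 204 [ 0.5   -0.175  0.017] [  9 222 122]
355 198 [ 0.504 -0.117  0.09 ] [60  5 54]
395 206 [ 0.487 -0.224  0.08 ] [30 12 41]
232 178 [0.549 0.209 0.083] [96 58 70]
tall 39 [334.4 100.9]
tall 46 [264.2 109.7]
tall 49 [260.  138.7]
tall 51 [230.5 177.8]
tall 50 [245.6 186.1]
tall 49 [260.7 194.4]
tall 358 [376.6 200.1]
mid 117 [334.2 102.6]
mid 70 [264.8 111.4]
mid 398 [261.4 142.5]
mid 1427 [254.6 192.2]
mid 804 [374.8 202.3]
```

View pics/cropt.png

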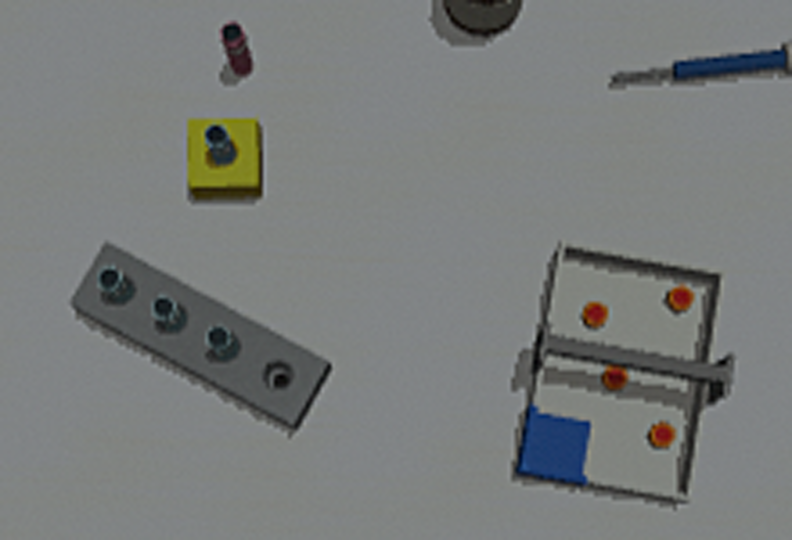

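View pics/crops.png

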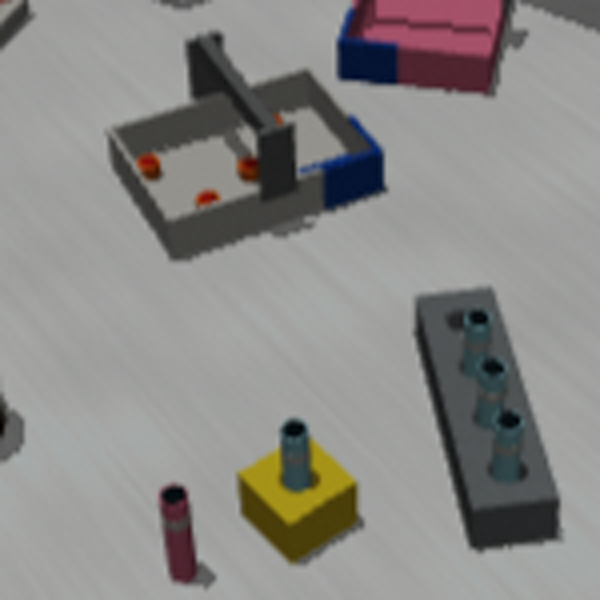

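The crops show the pale-blue spare in the yellow stand, three rack tubes with the pocket at crop (279,376) empty, and the white tote with its blue corner at lower left. Now precise measurements.

```bash
python3 - <<'E'
import numpy as np,cv2
from h import *
for name in('top','scene'):
    f=np.load(name+'0.npz');P=cloud(f);x,y,z=P[...,0],P[...,1],P[...,2]
    fr=f['frame'].astype(int)
    print(name)
    def box(x0,x1,y0,y1,z0,z1): return (x>x0)&(x<x1)&(y>y0)&(y<y1)&(z>z0)&(z<z1)
    def rect(n,m):
        r=cv2.minAreaRect(P[m][:,:2].astype(np.float32)); print(n,m.sum(),np.round(r[0],4),np.round(r[1],3),round(r[2],1),'z',P[m][:,2].mean().round(3))
    rect('stand',box(.6,.72,.09,.18,.036,.044))
    rect('rack',box(.4,.62,.04,.26,.036,.044))
    rect('handle',box(.44,.56,-.3,-.09,.075,.105))
    rect('tote rim',box(.38,.62,-.3,-.07,.034,.046))
    rect('spareTop',box(.6,.72,.09,.18,.07,.095))
    for k in cent(box(.42,.60,.06,.26,.06,.095)):
        m=np.zeros_like(z,bool)
        print('tube',k[0],k[1].round(1),onz(f,*k[1],.08).round(4))
    for k in cent(box(.6,.72,.09,.18,.078,.095)): print('spare top',k[0],k[1].round(1),onz(f,*k[1],.085).round(4))
    for k in cent(box(.42,.60,.06,.26,.078,.095)): print('tube top',k[0],k[1].round(1),onz(f,*k[1],.085).round(4))
    hsv=cv2.cvtColor(f['frame'],cv2.COLOR_RGB2HSV)
    m=(hsv[...,0]>105)&(hsv[...,0]<125)&(hsv[...,1]>150)&box(.38,.62,-.3,-.07,-.01,.012)
    rect('bluefloor',m)
E
```

```text
top
stand 301 [0.6608 0.141 ] [0.055 0.053] 2.8 z 0.04
rack 1125 [0.5195 0.1525] [0.196 0.056] 63.2 z 0.04
handle 341 [ 0.5011 -0.1725] [0.141 0.03 ] 81.4 z 0.095
tote rim 385 [ 0.501  -0.1717] [0.138 0.182] 81.9 z 0.04
spareTop 44 [0.6605 0.1408] [0.015 0.016] 40.6 z 0.083
tube 51 [230.5 177.8] [0.5496 0.2131 0.08  ]
tube 50 [245.6 186.1] [0.5286 0.1721 0.08  ]
tube 47 [260.7 194.4] [0.5076 0.1311 0.08  ]
spare top 36 [259.7 137.8] [0.6603 0.1406 0.085 ]
tube top 38 [230.1 177.1] [0.5506 0.2135 0.085 ]
tube top 37 [245.1 185.3] [0.5298 0.1726 0.085 ]
tube top 39 [260.3 194. ] [0.5078 0.1316 0.085 ]
bluefloor 225 [ 0.4445 -0.1222] [0.051 0.046] 81.4 z 0.004
scene
stand 289 [0.6618 0.1392] [0.055 0.056] 3.6 z 0.04
rack 844 [0.5198 0.1517] [0.198 0.058] 63.4 z 0.04
handle 254 [ 0.5013 -0.1748] [0.146 0.03 ] 81.1 z 0.091
tote rim 351 [ 0.5004 -0.1737] [0.145 0.183] 81.1 z 0.039
spareTop 60 [0.662  0.1409] [0.019 0.016] 18.3 z 0.081
tube 71 [348.9 226.9] [0.5132 0.1353 0.08  ]
tube 71 [352.4 239.4] [0.5344 0.1759 0.08  ]
tube 78 [356.6 252.6] [0.5545 0.2169 0.08  ]
spare top 43 [303.  252.3] [0.6628 0.1414 0.085 ]
tube top 40 [349.  224.7] [0.5111 0.1329 0.085 ]
tube top 38 [352.6 236.8] [0.5315 0.173  0.085 ]
tube top 44 [356.8 250.3] [0.5522 0.2149 0.085 ]
bluefloor 37 [ 0.4465 -0.1005] [0.007 0.049] 86.3 z 0.006
```

```bash
cat >> h.py <<'E'
from scipy.spatial.transform import Rotation as Ro
def pose(s): return np.array(s['ee_pos']),Ro.from_euler('xyz',s['orientation'],degrees=True)
def plan(s,p,jaw=None):
    """tool-down target: turn (tool rotvec) first, then shift in the turned tool axes"""
    p0,R0=pose(s)
    print('tool x',R0.as_matrix()[:,0].round(3),'jaw yaw',np.degrees(np.arctan2(*R0.as_matrix()[1::-1,1])).round(1))
    if jaw is not None:
      for j in (jaw,jaw+180):
        x=np.array([0,0,-1.]);y=np.array([np.cos(np.radians(j)),np.sin(np.radians(j)),0]);R1=Ro.from_matrix(np.stack([x,y,np.cross(x,y)],1))
        rv=(R0.inv()*R1).as_rotvec(degrees=True); print('jaw',j,'turn',rv.round(2),'shift after',(R1.inv().apply(np.array(p)-p0)).round(4),'before',(R0.inv().apply(np.array(p)-p0)).round(4))
    else: print('shift',R0.inv().apply(np.array(p)-p0).round(4))
E
python3 - <<'E'
from bench import *
from h import *
f=np.load('top0.npz');P=cloud(f)
m=(P[...,2]>.045)&(P[...,2]<.1)&(P[...,0]>.68)&(P[...,0]<.8)&(P[...,1]>.08)&(P[...,1]<.2)
print('pink',P[m].mean(0).round(3))
g=cv2.cvtColor(f['frame'],cv2.COLOR_RGB2GRAY)
for z in (.04,):print('hole',[onz(f,u,v,z).round(4) for u,v in [(200+279/3.6,100+376/3.6)]])
plan(sense(),[.661,.141,.16],-27)
E
```

```text
pink [0.74  0.133 0.069]
hole [array([0.4874, 0.0891, 0.04  ])]
tool x [-0.     0.001 -1.   ] jaw yaw -65.4
jaw -27 turn [-38.37  -0.04   0.08] shift after [ 0.0706  0.0941 -0.7668] before [ 0.0713 -0.4021 -0.6595]
jaw 153 turn [1.4163e+02 1.0000e-01 5.0000e-02] shift after [ 0.0706 -0.0941  0.7668] before [ 0.0713 -0.4021 -0.6595]
```

```bash
python3 -m crank '0.06 0 0 0 -7.67 0 0;0.06 0 0 0 -7.67 0 0;0.06 0 0 0 -7.67 0 0;0.06 0 0 0 -7.67 0 0;0.06 0 0 0 -7.67 0 0;0.06 0 0.003 -0.02 0 0 0;0.06 0 0.005 -0.04 0 0 0;0.06 0 0.005 -0.04 0 0 0;0.06 0 0.005 -0.04 0 0 0;0.06 0 0.005 -0.04 0 0 0' 30; python3 -m crank '0.06 0 0.005 -0.04 0 0 0;0.06 0 0.005 -0.04 0 0 0;0.06 0 0.005 -0.04 0 0 0;0.06 0 0.005 -0.04 0 0 0;0.06 0 0.005 -0.04 0 0 0;0.06 0 0.005 -0.04 0 0 0;0.06 0 0.005 -0.04 0 0 0;0.06 0 0.005 -0.04 0 0 0;0.06 0 0.005 -0.04 0 0 0;0.06 0 0.005 -0.04 0 0 0'
python3 -c "
from bench import *
from h import *
plan(sense(),[.661,.141,.16],-27)"
```

```text
time_s: 1.1
ee_pos: [0.3319, -0.3485, 0.2309]
orientation: [-128.4, 90.0, 114.5]
force: [-0.6, -0.5, 0.1]
grip_width: 0.0398
time_s: 2.1
ee_pos: [0.5582, -0.0149, 0.2309]
orientation: [-60.5, 90.0, -177.5]
force: [0.2, -0.8, 0.0]
grip_width: 0.0398
tool x [-0.001 -0.    -1.   ] jaw yaw -27.0
jaw -27 turn [-0.02  0.02  0.04] shift after [ 0.0709  0.0208 -0.1856] before [ 0.0708  0.0208 -0.1856]
jaw 153 turn [ 1.7998e+02  6.0000e-02 -3.0000e-02] shift after [ 0.0709 -0.0208  0.1856] before [ 0.0708  0.0208 -0.1856]
```

```bash
python3 -m crank '0.06 0 0.004 -0.04 0 0 0;0.06 0 0.004 -0.04 0 0 0;0.06 0 0.004 -0.04 0 0 0;0.06 0 0.004 -0.036 0 0 0;0.06 0.01 0.0048 -0.0296 0 0 0;0.06 0.03 0 0 0 0 0;0.06 0.03 0 0 0 0 0;0.06 0 0 0 0 0 0'
python3 - <<'E'
from bench import *
from h import *
plan(sense(),[.661,.141,.05],-27)
for n in("scene","top"):
    f=grab_frame(n); np.savez(f'{n}1.npz',**f)
    u,v=proj(f,[.661,.141,.085]).astype(int); a=f['frame'][max(0,v-60):v+60,u-60:u+60,::-1]
    cv2.imwrite(f'pics/{n}1.png',cv2.resize(a,None,fx=3.5,fy=3.5,interpolation=cv2.INTER_CUBIC))
    
import numpy as np
a=[cv2.resize(cv2.imread(f'pics/{n}1.png'),(400,400)) for n in('scene','top')];cv2.imwrite('pics/both1.png',np.hstack(a))
E
```

```text
time_s: 2.9
ee_pos: [0.657, 0.1394, 0.1558]
orientation: [-57.0, 89.4, -174.0]
force: [0.1, 0.0, 0.2]
grip_width: 0.0398
tool x [-0.01  -0.001 -1.   ] jaw yaw -27.0
jaw -27 turn [0.01 0.3  0.47] shift after [ 0.1058  0.0028 -0.0032] before [ 0.1058  0.0037 -0.0038]
jaw 153 turn [-179.99   -0.74    0.48] shift after [ 0.1058 -0.0028  0.0032] before [ 0.1058  0.0037 -0.0038]
```

View pics/both1.png

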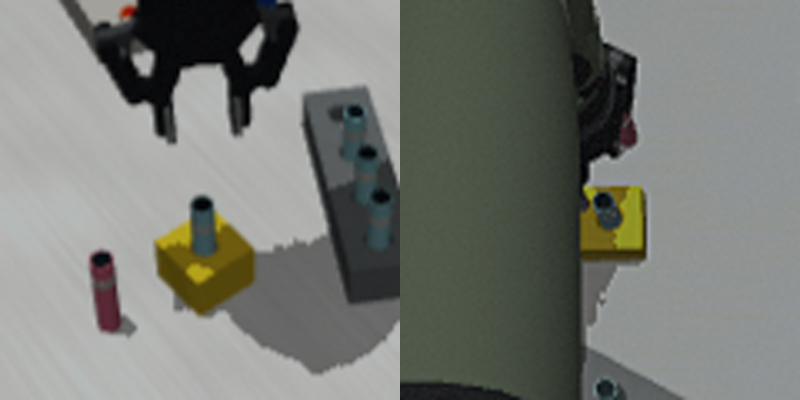

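Fingers are centred over the blue tube, with the pink tube and rack well clear. Correct and go down.

```bash
python3 -m crank '0.06 0 0 0 0 0 0;0.06 0 0 0 0 0 0'; python3 -c "
from bench import *
from h import *
plan(sense(),[.661,.141,.048],-27)"
```

```text
time_s: 3.2
ee_pos: [0.6618, 0.1393, 0.1634]
orientation: [122.5, 89.8, 5.5]
force: [-0.2, -0.4, 0.1]
grip_width: 0.0401
tool x [ 0.003  0.    -1.   ] jaw yaw -27.0
jaw -27 turn [-0.04 -0.1  -0.16] shift after [ 0.1154 -0.0015 -0.0012] before [ 0.1154 -0.0018 -0.001 ]
jaw 153 turn [ 1.7996e+02 -2.5000e-01  1.6000e-01] shift after [0.1154 0.0015 0.0012] before [ 0.1154 -0.0018 -0.001 ]
```

```bash
python3 -m crank '0.06 0.015 -0.0015 -0.0012 0 0 0;0.06 0.02 0 0 0 0 0;0.06 0.02 0 0 0 0 0;0.06 0.02 0 0 0 0 0;0.06 0.02 0 0 0 0 0;0.06 0.015 0 0 0 0 0;0.06 0.004 0 0 0 0 0;0.06 0 0 0 0 0 0;0.06 0 0 0 0 0 0'; python3 -c "
from bench import *
from h import *
plan(sense(),[.661,.141,.048],-27)"
```

```text
time_s: 4.1
ee_pos: [0.6607, 0.1412, 0.0485]
orientation: [123.0, 89.9, 5.9]
force: [0.9, 1.1, 0.4]
grip_width: 0.0402
tool x [ 0.002  0.    -1.   ] jaw yaw -27.0
jaw -27 turn [-0.03 -0.06 -0.09] shift after [0.0005 0.0003 0.0001] before [0.0005 0.0003 0.0001]
jaw 153 turn [ 1.7997e+02 -1.4000e-01  9.0000e-02] shift after [ 0.0005 -0.0003 -0.0001] before [0.0005 0.0003 0.0001]
```

Close and lift.

```bash
python3 -m crank '1 0 0 0 0 0 0;1 0 0 0 0 0 0;1 0 0 0 0 0 0;1 0 0 0 0 0 0;1 0 0 0 0 0 0' 30; python3 -m crank '1 -0.01 0 0 0 0 0;1 -0.02 0 0 0 0 0;1 -0.02 0 0 0 0 0;1 -0.02 0 0 0 0 0;1 -0.02 0 0 0 0 0;1 -0.01 0 0 0 0 0;1 0 0 0 0 0 0'
python3 - <<'E'
from bench import *
from h import *
plan(sense(),[.488,.0903,.148],-27)
for n in("scene","top"):
    f=grab_frame(n); np.savez(f'{n}2.npz',**f)
    cv2.imwrite(f'pics/{n}2.png',f['frame'][100:340,180:500,::-1].repeat(2,0).repeat(2,1))
E
```

```text
time_s: 4.6
ee_pos: [0.6608, 0.1412, 0.0483]
orientation: [117.8, 89.9, 0.7]
force: [0.6, 0.6, 5.7]
grip_width: 0.0173
time_s: 5.3
ee_pos: [0.6605, 0.1413, 0.1487]
orientation: [128.3, 89.9, 11.3]
force: [0.4, 0.2, 0.8]
grip_width: 0.0173
tool x [ 0.002  0.    -1.   ] jaw yaw -27.0
jaw -27 turn [-0.02 -0.07 -0.09] shift after [ 0.0007 -0.1305  0.1238] before [ 0.0003 -0.1305  0.1238]
jaw 153 turn [ 1.7998e+02 -1.5000e-01  1.2000e-01] shift after [ 0.0007  0.1305 -0.1238] before [ 0.0003 -0.1305  0.1238]
```

View pics/scene2.png

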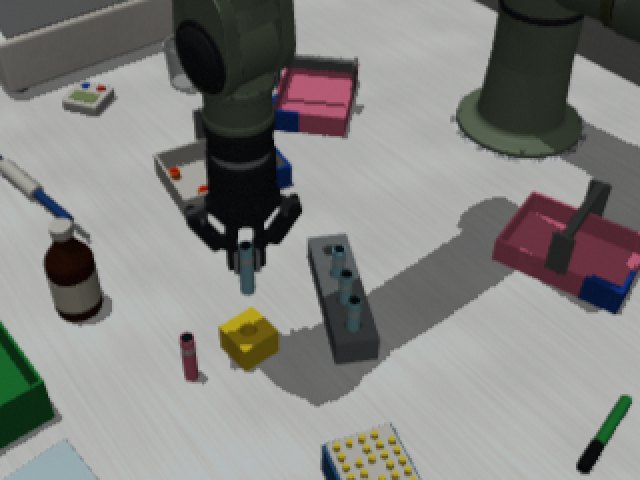

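The tube is held upright, clear of the stand. The stand and other tubes are undisturbed. Moving over pocket 0.

```bash
python3 -m crank '1 0 -0.01 0.009 0 0 0;1 0 -0.02 0.019 0 0 0;1 0 -0.025 0.024 0 0 0;1 0 -0.025 0.024 0 0 0;1 0 -0.025 0.024 0 0 0;1 0 -0.015 0.014 0 0 0;1 0 -0.0103 0.0096 0 0 0;1 0 0 0 0 0 0;1 0 0 0 0 0 0;1 0 0 0 0 0 0'
python3 - <<'E'
from bench import *
from h import *
plan(sense(),[.4884,.0907,.085],-27)
for n in("scene","top"):
    f=grab_frame(n); np.savez(f'{n}3.npz',**f)
    u,v=proj(f,[.488,.09,.07]).astype(int); a=f['frame'][v-50:v+50,u-50:u+50,::-1]
    cv2.imwrite(f'pics/{n}3.png',cv2.resize(a,(400,400),interpolation=cv2.INTER_CUBIC))
a=[cv2.imread(f'pics/{n}3.png') for n in('scene','top')];cv2.imwrite('pics/both3.png',np.hstack(a))
E
```

```text
time_s: 6.4
ee_pos: [0.4884, 0.0904, 0.147]
orientation: [137.8, 90.0, 20.8]
force: [0.6, 0.3, -0.6]
grip_width: 0.017
tool x [ 0.  0. -1.] jaw yaw -27.0
jaw -27 turn [-0.02 -0.01 -0.01] shift after [ 0.062  -0.0002 -0.0003] before [ 0.062  -0.0002 -0.0003]
jaw 153 turn [ 1.7998e+02 -1.0000e-02  2.0000e-02] shift after [0.062  0.0002 0.0003] before [ 0.062  -0.0002 -0.0003]
```

View pics/both3.png

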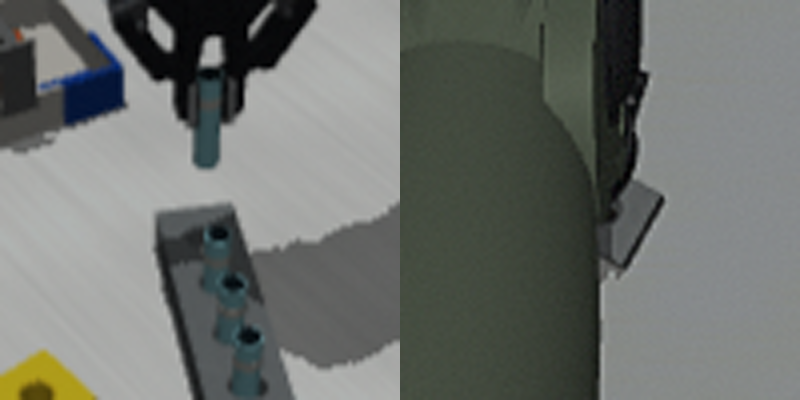

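Tube upright above pocket 0. Descend to just above the mouth, then insert slowly while watching force.

```bash
python3 -m crank '1 0.015 -0.0002 -0.0003 0 0 0;1 0.02 0 0 0 0 0;1 0.016 0 0 0 0 0;1 0.008 0 0 0 0 0;1 0 0 0 0 0 0;1 0 0 0 0 0 0'; python3 -m crank '1 0.003 0 0 0 0 0;1 0.003 0 0 0 0 0;1 0.003 0 0 0 0 0;1 0.003 0 0 0 0 0;1 0 0 0 0 0 0'
python3 -c "
from bench import *
print(sense()['force'],sense()['ft_torque'],sense()['ee_pos'])"
```

```text
time_s: 7.1
ee_pos: [0.488, 0.0907, 0.0885]
orientation: [129.1, 90.0, 12.1]
force: [0.3, -0.1, -0.1]
grip_width: 0.0171
time_s: 7.6
ee_pos: [0.4874, 0.0906, 0.0759]
orientation: [-54.4, 90.0, -171.4]
force: [0.9, -0.1, -0.5]
grip_width: 0.0171
[ 0.94120856 -0.1499708  -0.45136421] [-0.03090875 -0.05120525 -0.04820431] [0.48742186 0.09056421 0.0759243 ]
```

```bash
python3 -m crank '1 0.004 0 0 0 0 0;1 0.004 0 0 0 0 0;1 0.004 0 0 0 0 0;1 0 0 0 0 0 0;1 0 0 0 0 0 0'; python3 -c "
from bench import *
from h import *
plan(sense(),[.4884,.0907,.048],-27)"
```

```text
time_s: 8.1
ee_pos: [0.4874, 0.0906, 0.0641]
orientation: [-61.3, 90.0, -178.4]
force: [0.2, 0.3, -0.9]
grip_width: 0.0171
tool x [-0. -0. -1.] jaw yaw -27.0
jaw -27 turn [-0.03  0.01  0.02] shift after [ 0.0161  0.0008 -0.0005] before [ 0.0161  0.0008 -0.0005]
jaw 153 turn [ 1.7997e+02  3.0000e-02 -2.0000e-02] shift after [ 0.0161 -0.0008  0.0005] before [ 0.0161  0.0008 -0.0005]
```

In the pocket (bottom at about 26 mm), no resistance. Continue to the floor.

```bash
python3 -m crank '1 0.004 0.0004 0 0 0 0;1 0.004 0 0 0 0 0;1 0.004 0 0 0 0 0;1 0.003 0 0 0 0 0;1 0 0 0 0 0 0;1 0 0 0 0 0 0'; python3 -c "
from bench import *
from h import *
s=sense();print(s['force']);plan(s,[.4884,.0907,.048],-27)
f=grab_frame('scene'); u,v=proj(f,[.488,.09,.07]).astype(int); a=f['frame'][v-50:v+50,u-50:u+50,::-1]
cv2.imwrite('pics/s4.png',cv2.resize(a,(500,500),interpolation=cv2.INTER_CUBIC))"
```

```text
time_s: 8.7
ee_pos: [0.4878, 0.0904, 0.0492]
orientation: [-61.7, 90.0, -178.7]
force: [0.0, -0.4, -0.5]
grip_width: 0.0175
[ 0.02327459 -0.39559722 -0.51527003]
tool x [-0. -0. -1.] jaw yaw -27.0
jaw -27 turn [-0.02  0.01  0.02] shift after [ 0.0012  0.0004 -0.0005] before [ 0.0012  0.0004 -0.0005]
jaw 153 turn [ 1.7998e+02  3.0000e-02 -1.0000e-02] shift after [ 0.0012 -0.0004  0.0005] before [ 0.0012  0.0004 -0.0005]
```

View pics/s4.png

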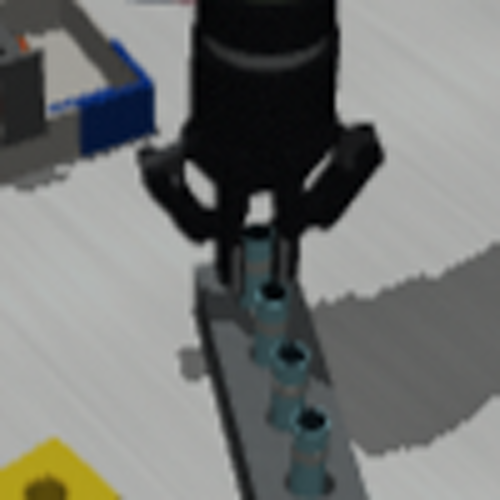

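The tube is in pocket 0, level with the others and about 1 mm above the floor. I'll open (it drops the rest), wait, then rise.

```bash
python3 -m crank '0.06 0 0 0 0 0 0;0.06 0 0 0 0 0 0;0.06 0 0 0 0 0 0;0.06 0 0 0 0 0 0;0.06 -0.01 0 0 0 0 0;0.06 -0.02 0 0 0 0 0;0.06 -0.03 0 0 0 0 0;0.06 -0.03 0 0 0 0 0;0.06 -0.03 0 0 0 0 0;0.06 -0.03 0 0 0 0 0'
python3 - <<'E'
from bench import *
from h import *
plan(sense(),[.501,-.174,.20],-8.6)
f=grab_frame('scene');np.savez('scene5.npz',**f);u,v=proj(f,[.51,.1,.07]).astype(int); a=f['frame'][v-75:v+75,u-75:u+75,::-1]
P=cloud(f)
m=(P[...,2]>.078)&(P[...,2]<.095)&(P[...,0]>.43)&(P[...,0]<.6)&(P[...,1]>.06)&(P[...,1]<.26)
for k in cent(m): print('tube top',k[0],k[1].round(1),onz(f,*k[1],.085).round(4),P[...,2][int(k[1][1])][int(k[1][0])])
cv2.imwrite('pics/s5.png',cv2.resize(a,(500,500),interpolation=cv2.INTER_CUBIC))
E
```

```text
time_s: 9.75
ee_pos: [0.4877, 0.0904, 0.2013]
orientation: [121.6, 90.0, 4.6]
force: [0.3, -0.8, -0.7]
grip_width: 0.0408
tool x [ 0.001  0.    -1.   ] jaw yaw -27.0
jaw -8.6 turn [-1.842e+01 -1.000e-02 -3.000e-02] shift after [0.0013 0.0527 0.2595] before [0.0013 0.132  0.2295]
jaw 171.4 turn [ 1.6158e+02 -5.0000e-02  2.0000e-02] shift after [ 0.0013 -0.0527 -0.2595] before [0.0013 0.132  0.2295]
tube top 32 [345.7 212.7] [0.4894 0.0912 0.085 ] 0.08705694592066626
tube top 37 [349.1 224.5] [0.5105 0.1325 0.085 ] 0.08714301475863928
tube top 41 [352.7 237. ] [0.5318 0.1737 0.085 ] 0.08497858702527683
tube top 44 [356.8 250.2] [0.5521 0.2145 0.085 ] 0.08580481337647572
```

View pics/s5.png

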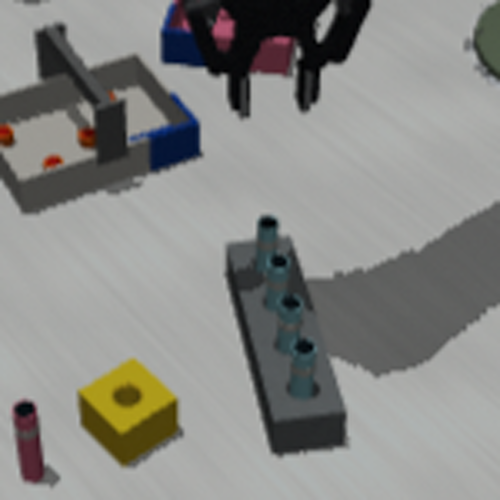

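All four tubes stand at equal spacing and height in the rack (spare at (345,213)), and the stand is empty. Now to the tote handle.

```bash
python3 -m crank '0.06 0 0 0 -6.14 0 0;0.06 0 0 0 -6.14 0 0;0.06 0 0 0 -6.14 0 0;0.06 0 0.005 0.025 0 0 0;0.06 0 0.009 0.045 0 0 0;0.06 0 0.009 0.045 0 0 0;0.06 0 0.009 0.045 0 0 0;0.06 0 0.009 0.045 0 0 0;0.06 0 0.0077 0.035 0 0 0;0.06 0 0.004 0.0195 0 0 0'; python3 -m crank '0.06 0.02 0 0 0 0 0;0.06 0.03 0 0 0 0 0;0.06 0.02 0 0 0 0 0;0.06 0 0 0 0 0 0;0.06 0 0 0 0 0 0;0.06 0 0 0 0 0 0'
python3 - <<'E'
from bench import *
from h import *
plan(sense(),[.501,-.1738,.066],-8.6)
f=grab_frame('scene');np.savez('scene6.npz',**f);u,v=proj(f,[.5,-.17,.09]).astype(int); a=f['frame'][v-60:v+60,u-60:u+60,::-1]
cv2.imwrite('pics/s6.png',cv2.resize(a,(500,500),interpolation=cv2.INTER_CUBIC))
E
```

```text
time_s: 10.8
ee_pos: [0.5013, -0.1771, 0.1999]
orientation: [50.1, 89.9, -48.6]
force: [0.6, 0.7, -0.2]
grip_width: 0.0401
time_s: 11.4
ee_pos: [0.5021, -0.1744, 0.1308]
orientation: [70.4, 89.9, -28.2]
force: [0.8, -0.3, 0.0]
grip_width: 0.0403
tool x [ 0.002 -0.001 -1.   ] jaw yaw -8.6
jaw -8.6 turn [ 0.01  0.04 -0.12] shift after [ 0.0648 -0.0012 -0.0005] before [ 0.0648 -0.0014 -0.0005]
jaw 171.4 turn [-1.7999e+02  2.0000e-01  7.0000e-02] shift after [0.0648 0.0012 0.0005] before [ 0.0648 -0.0014 -0.0005]
```

View pics/s6.png

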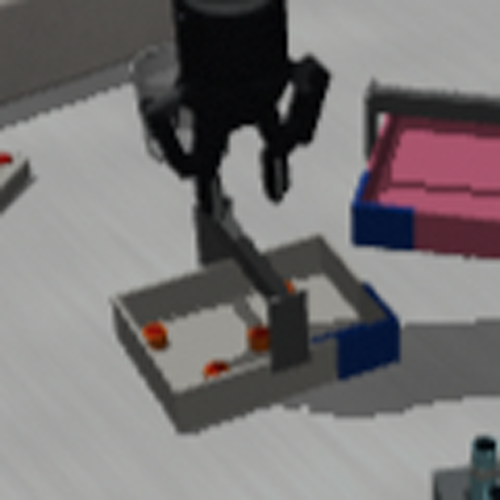

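Jaws straddle the white tote's bar. Descend and grip.

```bash
python3 -m crank '0.06 0.015 -0.0012 -0.0005 0 0 0;0.06 0.02 0 0 0 0 0;0.06 0.015 0 0 0 0 0;0.06 0.01 0 0 0 0 0;0.06 0.005 0 0 0 0 0;0.06 0 0 0 0 0 0;0.06 0 0 0 0 0 0'; python3 -m crank '1 0 0 0 0 0 0;1 0 0 0 0 0 0;1 0 0 0 0 0 0;1 0 0 0 0 0 0;1 0 0 0 0 0 0' 90
```

```text
time_s: 12.15
ee_pos: [0.5006, -0.1736, 0.065]
orientation: [72.7, 89.9, -25.9]
force: [0.4, 0.2, -0.5]
grip_width: 0.0401
time_s: 12.65
ee_pos: [0.5009, -0.1737, 0.0652]
orientation: [77.1, 89.9, -21.5]
force: [-0.1, 1.0, 5.7]
grip_width: 0.0107
```

```bash
python3 -m crank '1 -0.004 0 0 0 0 0;1 -0.008 0 0 0 0 0;1 -0.012 0 0 0 0 0;1 -0.016 0 0 0 0 0;1 -0.02 0 0 0 0 0;1 -0.02 0 0 0 0 0;1 -0.016 0 0 0 0 0;1 -0.012 0 0 0 0 0;1 -0.008 0 0 0 0 0;1 -0.004 0 0 0 0 0'; python3 -m crank '1 -0.01 0 0 0 0 0;1 -0.01 0 0 0 0 0;1 -0.005 0 0 0 0 0;1 0 0 0 0 0 0;1 0 0 0 0 0 0'
python3 - <<'E'
from bench import *
from h import *
s=sense();print(s['force'],s['ft_torque']);plan(s,[.501,-.1738,.2],-8.6)
# tilt axis: lower tote corner (-x,+y); angle 30 deg
y=-8.6;tx=np.array([np.cos(np.radians(y)),np.sin(np.radians(y)),0]);ty=np.array([-tx[1],tx[0],0])
_,R=pose(s)
for a,b in((-1,1),(-.86,.61)):
    d=(a*tx+b*ty);d/=np.linalg.norm(d); ax=np.cross([0,0,1],d); print('downhill',d.round(3),'tool axis',R.inv().apply(ax).round(3))
for n in ('scene','top'):
    f=grab_frame(n);cv2.imwrite(f'pics/{n}7.png',f['frame'][90:290,200:520,::-1].repeat(2,0).repeat(2,1))
E
```

```text
time_s: 13.65
ee_pos: [0.5002, -0.1734, 0.1851]
orientation: [73.2, 90.0, -25.4]
force: [-0.3, 0.0, -3.2]
grip_width: 0.011
time_s: 14.15
ee_pos: [0.5, -0.1734, 0.2092]
orientation: [-106.1, 90.0, 155.3]
force: [-0.1, 0.4, -2.9]
grip_width: 0.0107
[-0.07448602  0.35879048 -2.86161906] [ 0.00256846  0.00232997 -0.01391296]
tool x [-0.  0. -1.] jaw yaw -8.6
jaw -8.6 turn [-0.01 -0.    0.  ] shift after [0.0092 0.001  0.0003] before [0.0092 0.001  0.0003]
jaw 171.4 turn [1.7999e+02 1.0000e-02 0.0000e+00] shift after [ 0.0092 -0.001  -0.0003] before [0.0092 0.001  0.0003]
downhill [-0.593  0.805  0.   ] tool axis [ 0.    -0.707  0.707]
downhill [-0.72   0.694  0.   ] tool axis [ 0.    -0.578  0.816]
```

View pics/scene7.png

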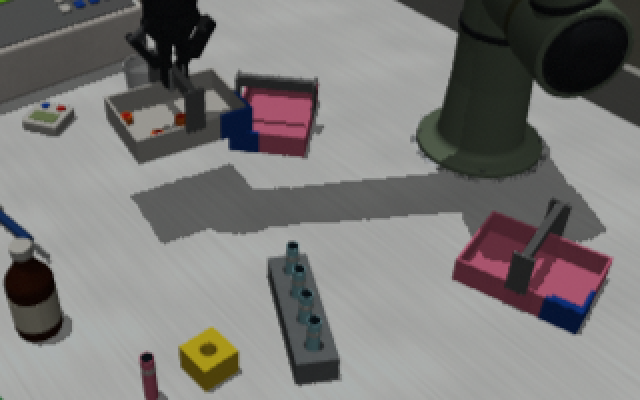

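View pics/top7.png

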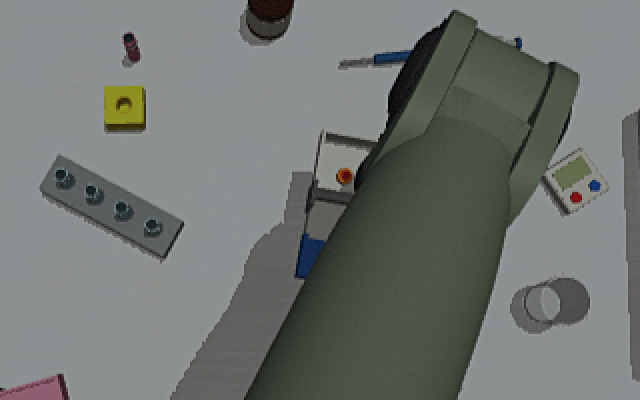

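Tote is lifted level, with all caps inside. I'll tilt in two stages towards the blue corner.

```bash
python3 -m crank '1 0 0 0 0 -0.5 0.5;1 0 0 0 0 -1 1;1 0 0 0 0 -1.2 1.2;1 0 0 0 0 -1.2 1.2;1 0 0 0 0 -1.2 1.2;1 0 0 0 0 -1.2 1.2;1 0 0 0 0 -1.2 1.2;1 0 0 0 0 -0.5 0.5;1 0 0 0 0 0 0;1 0 0 0 0 0 0'; python3 -m crank '1 0 0 0 0 0 0;1 0 0 0 0 0 0;1 0 0 0 0 0 0;1 0 0 0 0 0 0;1 0 0 0 0 -0.5 0.5;1 0 0 0 0 -1 1;1 0 0 0 0 -1.2 1.2;1 0 0 0 0 -1.2 1.2;1 0 0 0 0 -1.2 1.2;1 0 0 0 0 -1.2 1.2';python3 -m crank '1 0 0 0 0 -1.2 1.2;1 0 0 0 0 -1.2 1.2;1 0 0 0 0 -1.2 1.2;1 0 0 0 0 -1.2 1.2;1 0 0 0 0 -0.6 0.6;1 0 0 0 0 0 0;1 0 0 0 0 0 0;1 0 0 0 0 0 0;1 0 0 0 0 0 0;1 0 0 0 0 0 0'
python3 - <<'E'
from bench import *
from h import *
s=sense();print(s['force'],s['ft_torque'],s['joint_pos'].round(1));plan(s,[.501,-.1738,.2])
for n in ('scene','top'):
    f=grab_frame(n);np.savez(n+'8.npz',**f)
    u,v=(305,170) if n=='scene' else (370,205)
    cv2.imwrite(f'pics/{n}8.png',cv2.resize(f['frame'][v-60:v+60,u-80:u+80,::-1],(800,600),interpolation=cv2.INTER_CUBIC))
E
```

```text
time_s: 15.25
ee_pos: [0.5, -0.1733, 0.2094]
orientation: [45.0, 78.7, -53.6]
force: [0.4, -0.8, -3.1]
grip_width: 0.0106
time_s: 16.25
ee_pos: [0.4997, -0.173, 0.2092]
orientation: [45.0, 69.7, -53.6]
force: [-0.7, 0.2, -3.0]
grip_width: 0.0108
time_s: 17.25
ee_pos: [0.5002, -0.1736, 0.2093]
orientation: [45.0, 62.1, -53.6]
force: [-0.5, -0.7, -3.5]
grip_width: 0.0105
[-0.47938578 -0.74495237 -3.49915615] [0.6157306  0.51562174 0.03522674] [-18.2   3.8 -40.7  22.1 -15.7  77.2]
tool x [ 0.277 -0.376 -0.884] jaw yaw -5.1
shift [ 0.0086 -0.0023 -0.003 ]
```

View pics/scene8.png

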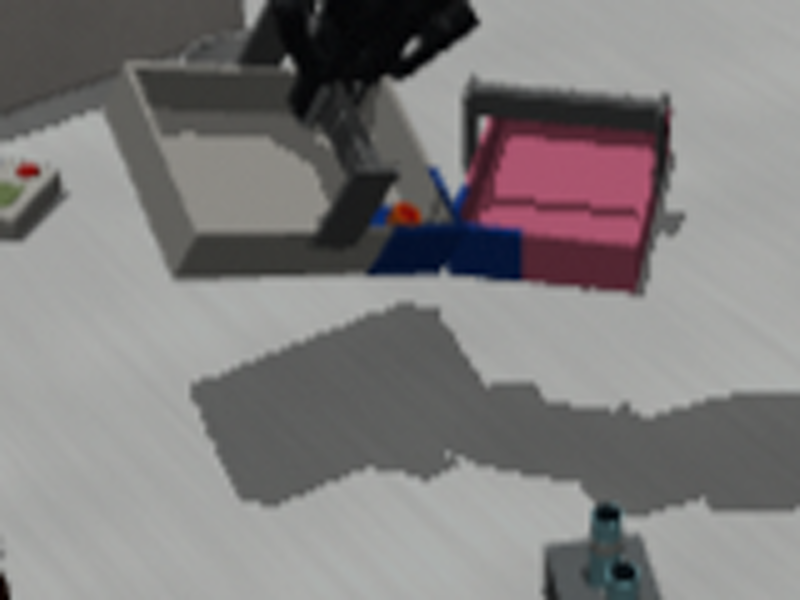

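View pics/top8.png

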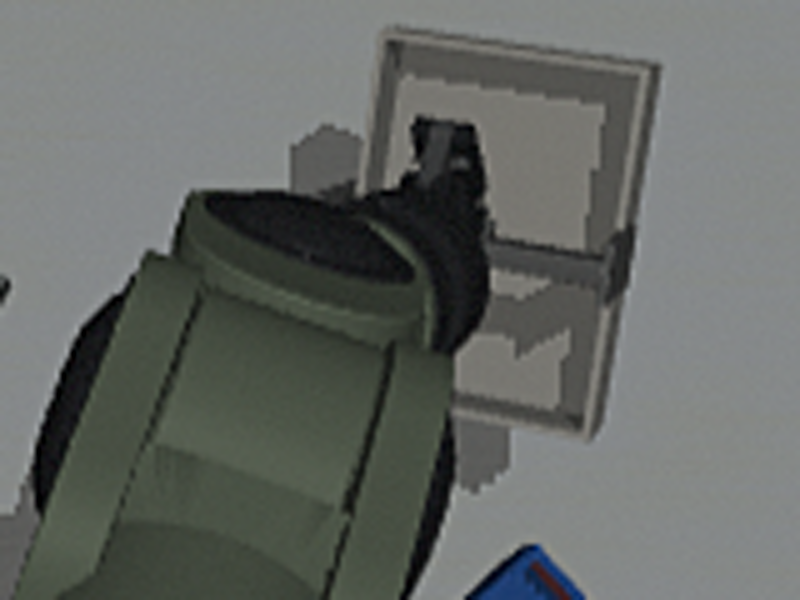

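In the scene view one cap shows at the blue corner (crop 403,215). The visible floor is otherwise empty in both views, so the others must be behind the near wall or under the wrist. I'll add a few degrees so they run along the wall, then turn the tote about the vertical to look into the corner.

```bash
python3 -m crank '1 0 0 0 0 0 1;1 0 0 0 0 0 1.5;1 0 0 0 0 0 1.5;1 0 0 0 0 0 1;1 0 0 0 0 0 0;1 0 0 0 0 0 0;1 0 0 0 0 0 0;1 0 0 0 0 0 0'
python3 - <<'E'
from bench import *
from h import *
s=sense();p,R=pose(s);print('world z in tool',R.inv().apply([0,0,1]).round(3),'tilt',np.degrees(np.arccos(-R.as_matrix()[2,0])))
f=grab_frame('top');P=cloud(f)
h=cv2.cvtColor(f['frame'],cv2.COLOR_RGB2HSV);print(p)
# where handle/corner are, and hidden state
g=p-R.apply([.021,0,0]);Rt=R.as_matrix();tx,ty,tz=Rt[:,1],-Rt[:,2],-Rt[:,0]
c=g-.086*tx+.061*ty-.082*tz;print('handle',g.round(3),'corner',c.round(3))
for n in('scene','top'):
    f=grab_frame(n);print(n,proj(f,c).round(0),proj(f,g).round(0))
E
```

```text
time_s: 18.15
ee_pos: [0.5004, -0.1735, 0.2095]
orientation: [50.9, 58.4, -46.8]
force: [0.0, 0.3, -3.1]
grip_width: 0.0109
world z in tool [-0.852  0.406  0.33 ] tilt 31.59011213150189
[ 0.50043336 -0.17347495  0.20948245]
handle [ 0.493 -0.165  0.227] corner [ 0.456 -0.136  0.102]
scene [308. 164.] [290. 128.]
top [363. 216.] [382. 194.]
```

```bash
python3 -m crank '1 -0.005 0.0025 0.002 0 0 0;1 -0.01 0.005 0.004 0 0 0;1 -0.01 0.005 0.004 -0.85 0.41 0.33;1 -0.005 0.0025 0.002 -1.7 0.81 0.66;1 0 0 0 -2.56 1.22 0.99;1 0 0 0 -3.41 1.62 1.32;1 0 0 0 -3.41 1.62 1.32;1 0 0 0 -3.41 1.62 1.32;1 0 0 0 -3.41 1.62 1.32;1 0 0 0 -3.41 1.62 1.32'; python3 -m crank '1 0 0 0 -3.41 1.62 1.32;1 0 0 0 -3.41 1.62 1.32;1 0 0 0 -3.41 1.62 1.32;1 0 0 0 -3.41 1.62 1.32;1 0 0 0 -3.41 1.62 1.32;1 0 0 0 -2.56 1.22 0.99;1 0 0 0 -1.7 0.81 0.66;1 0 0 0 -0.85 0.41 0.33;1 0 0 0 0 0 0;1 0 0 0 0 0 0'
cat > look.py <<'E'
from bench import *
from h import *
import sys
k=sys.argv[1]
s=sense();p,R=pose(s);print(s['force'].round(1),s['joint_pos'].round(0),'world z in tool',R.inv().apply([0,0,1]).round(3),'tilt',np.degrees(np.arccos(-R.as_matrix()[2,0])))
g=p-R.apply([.021,0,0]);Rt=R.as_matrix();tx,ty,tz=Rt[:,1],-Rt[:,2],-Rt[:,0]
c=g-.086*tx+.061*ty-.082*tz;print('handle',g.round(3),'corner',c.round(3))
o=[]
for n in('scene','top'):
    f=grab_frame(n);np.savez(f'{n}_{k}.npz',**f);u,v=proj(f,g-.05*tz).astype(int);o.append(cv2.resize(f['frame'][max(0,v-50):v+50,u-50:u+50,::-1],(400,400),interpolation=cv2.INTER_CUBIC));print(n,proj(f,c).round(0))
    h=cv2.cvtColor(f['frame'],cv2.COLOR_RGB2HSV);m=(h[...,0]<14)&(h[...,1]>150)&(h[...,2]>90);q=[]
    P=cloud(f)
    for A,cc in cent(m):
        w=P[int(cc[1]),int(cc[0])]; 
        if np.linalg.norm(w-g)<.25:q.append((A,cc.round(0),w.round(3),np.linalg.norm(w-c).round(3)))
    print(q)
cv2.imwrite(f'pics/look{k}.png',np.hstack(o))
E
python3 look.py a
```

```text
time_s: 19.3
ee_pos: [0.5006, -0.174, 0.2458]
orientation: [50.7, 58.4, -20.8]
force: [-0.4, -0.2, -3.2]
grip_width: 0.0106
time_s: 20.3
ee_pos: [0.5006, -0.1739, 0.2452]
orientation: [50.7, 58.4, 5.0]
force: [0.4, 0.5, -2.5]
grip_width: 0.0108
[ 0.4  0.5 -2.5] [-40.  -1. -42.  26.  22.  11.] world z in tool [-0.852  0.405  0.332] tilt 31.570192297983493
handle [ 0.49  -0.175  0.263] corner [ 0.444 -0.186  0.138]
scene [302. 145.]
[(np.int32(14), array([293., 140.]), array([ 0.467, -0.199,  0.163]), np.float64(0.036))]
top [384. 220.]
[]
```

View pics/looka.png

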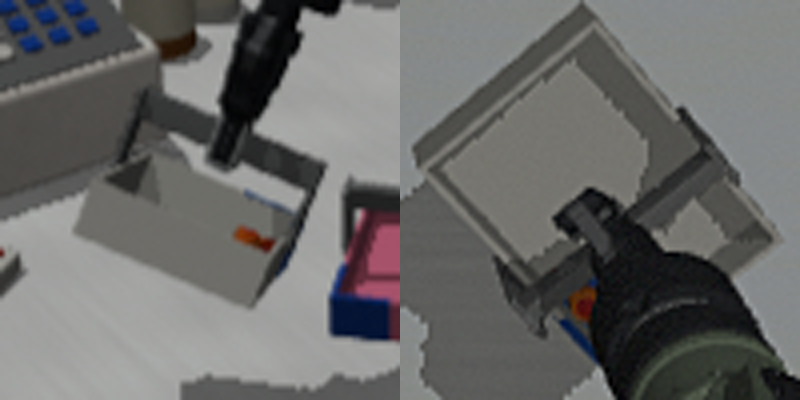

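```bash
python3 - <<'E'
from bench import *
from h import *
s=sense();p,R=pose(s);g=p-R.apply([.021,0,0]);Rt=R.as_matrix();tx,ty,tz=Rt[:,1],-Rt[:,2],-Rt[:,0]
for n in('top','scene'):
    f=np.load(n+'_a.npz');u,v=proj(f,g-.05*tz).astype(int)
    h=cv2.cvtColor(f['frame'],cv2.COLOR_RGB2HSV).astype(int);m=(h[...,0]<16)&(h[...,1]>110)&(h[...,2]>40)
    m[:v-50]=0;m[v+50:]=0;m[:,:u-50]=0;m[:,u+50:]=0
    for A,c in cent(m):
        o,d=ray(f,*c); pt=o+d*(((g-.072*tz)-o)@tz)/(d@tz); w=pt-g
        q=np.array([w@tx,w@ty,w@tz]); print(n,A,c.round(1),'tote coords',q.round(4),'to corner',np.linalg.norm(q-[-.086,.061,-.082]).round(3))
E
```

```text
top 39 [379.2 210.3] tote coords [-0.0523  0.0523 -0.072 ] to corner 0.036
scene 15 [273.5  92.9] tote coords [-0.9246 -0.2177 -0.072 ] to corner 0.884
scene 31 [294.9 140.3] tote coords [-0.0626  0.0371 -0.072 ] to corner 0.035
```

The caps visible from above are at tote (-52,52) mm and, from the scene camera, around (-63,37) mm. Both are about 36 mm from the corner, and the rest of the floor was seen empty across the two yaw views. Settle and do a final check.

```bash
python3 -m crank '1 0 0 0 0 0 0;1 0 0 0 0 0 0;1 0 0 0 0 0 0;1 0 0 0 0 0 0;1 0 0 0 0 0 0;1 0 0 0 0 0 0;1 0 0 0 0 0 0;1 0 0 0 0 0 0'; python3 look.py b; python3 - <<'E'
from h import *
f=np.load('scene_b.npz');P=cloud(f)
m=(P[...,2]>.078)&(P[...,2]<.095)&(P[...,0]>.43)&(P[...,0]<.6)&(P[...,1]>.06)&(P[...,1]<.26)
for k in cent(m): print('tube top',k[0],onz(f,*k[1],.085).round(4))
cv2.imwrite('pics/final.png',f['frame'][...,::-1])
a=np.load('scene_a.npz')['frame'].astype(int);print('diff',(abs(a-f['frame']).max(-1)>40).sum())
E
```

```text
time_s: 21.2
ee_pos: [0.5006, -0.1738, 0.2449]
orientation: [50.8, 58.4, 5.1]
force: [0.5, -0.5, -2.8]
grip_width: 0.0112
[ 0.5 -0.5 -2.8] [-40.  -1. -42.  26.  22.  11.] world z in tool [-0.852  0.406  0.331] tilt 31.566738066143202
handle [ 0.49  -0.175  0.263] corner [ 0.444 -0.186  0.138]
scene [302. 145.]
[(np.int32(14), array([293., 140.]), array([ 0.467, -0.198,  0.163]), np.float64(0.036))]
top [384. 220.]
[]
tube top 32 [0.4893 0.091  0.085 ]
tube top 39 [0.5111 0.1326 0.085 ]
tube top 40 [0.5317 0.1735 0.085 ]
tube top 44 [0.552  0.2144 0.085 ]
diff 0
```

View pics/final.png

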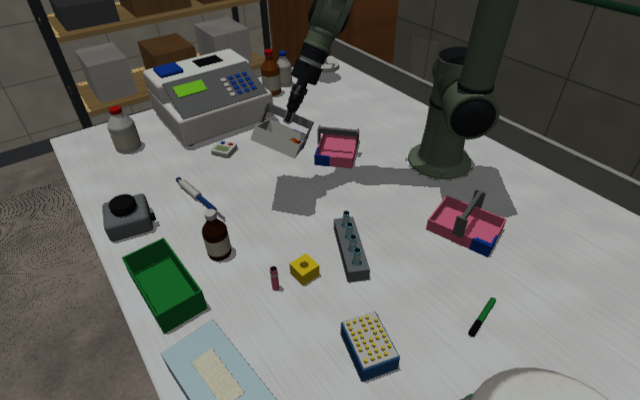

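The final image shows the tote held tilted at (283,135), four tubes in the rack around (350,237), the other visible objects where they were, and no orange caps on the bench. Nothing is moving.

```bash
python3 -c "
from bench import *
close_job()"
```

```text
the job is handed in; nothing more can be done
```

I put the spare tube into pocket 0, the empty pocket at the rack's -y end, and let go of it. Then I lifted the white tote by its handle, tilted it about 32° towards the blue corner and handed the job in at about 21 s.

**Last checks**
- **Tubes:** all four rack tubes stand evenly spaced with their tops at about 85 mm, and the three original tubes have not moved.
- **Tote:** by the arm's pose the handle is at 0.263 m and the blue corner at 0.138 m. The last two scene images, about a second apart, match, so it is still, and it is clear of everything else.
- **Bench:** the other objects look unmoved, and no caps lie on the bench. The beaker was behind the tote in the final scene picture. Earlier top views showed it in place.

**Not fully confirmed:** I never saw all four caps in one picture. The caps I could see were about 36 mm from the corner. Different views showed the rest of the tote floor empty, so the others must be in the corner, behind the tote wall or under the wrist.

I turned the tote about 60° and raised it about 36 mm while tilted, only to see into the corner.

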